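# Set the telescopic bench prop to its red mark and clamp it, still holding the column

## Task

The telescopic prop has to carry a stool rung at the height of its red mark while the glue sets. Take hold of the bare aluminium column and draw it up until the lower edge of the red ring is level with the top of the black clamp ring, then, without letting go of it (it drops until it is clamped), sweep the orange cam lever clockwise round to its stop so that the clamp bites, for instance with the side of a finger by turning the gripper together with the round column. Finish while still holding the column at the mark with the lever closed; do not pull the column out, and leave the other things on the bench where they are.

Things in the scene. Friction and masses are not known exactly. Their poses are not given: they have to be found in the camera images.
- prop: Fixed prop: grey cast foot with three toes (reaching 105 mm out) screwed down, a dark tube 39 mm across, a black collar 47 mm across on top (white dot under the open lever, green under the closed), on it the black clamp ring. Origin: middle of its underside on the bench; z up along the axis of tube and column. At lever angle 0 the orange lever stands on its +x side.
- column: Loose round aluminium bar, 28 mm across, 170 mm long, about 0.3 kg, upright in the tube with 0.7 mm play, cork top, thin dark lines, one red ring 6 mm wide. While the lever is open it slides and turns freely and falls back if let go: then its top is 40 mm above the clamp ring; it must rise 22 mm. Take it from above, fingertips just over the clamp ring. Origin: centre of its foot; z up.
- mark (a point): Length mark: point on the column's axis at the LOWER edge of the red ring, 62 mm below the column's top (108 mm above its foot). At the start it is hidden 22 mm down inside the clamp.
- clamp_face (a point): Centre of the upper face of the black clamp ring (53 mm across), 150 mm above the bench, on the prop's axis; axes as prop.
- lever_tip (a point): Top of the orange lever's upright blade, 34 mm from the column's axis, 50 mm above the clamp ring's face. The blade is radial, 10 mm thick and reaches from 21 mm from the axis outwards, to 43 mm at its top and 60 mm at its foot. It swings with the clamp ring.
- cam_lever (a joint): Angle of cam lever and clamp ring about an upright axis 2 mm beside the column's: 0 open, grows clockwise seen from above, 0.9 rad closed stop. Starts at 0 to 0.2, stays where left, is light at first; from about 0.7 the eccentric ring squeezes the column (about 10 N at the blade). A finger holding the column, turned clockwise with it, meets the blade when about 40 to 45 degrees behind it.
- stool_3: Grey stool standing behind the work, fixed and solid; origin on the bench under its middle. Four straight legs, feet 0.245 m from the middle, one towards the robot, one to the right; they lean in to the seat 0.76 m up, with a footrest ring round them.
- swivel_stool: Black swivel stool, fixed and solid, on the right of the work: origin on the bench under its middle, round seat 0.7 m up, four bent legs. Its nearest foot stands about 0.22 m from the middle towards the robot and to the left, its leg leans back and up to the middle. It is close beside the gripper at the start, so move away to the left before turning the gripper.
- bin_red_b: Bystander: red hopper bin, to be left where it is.
- spool_red: Bystander: red wire spool, to be left where it is.
- offcut_b: Bystander: long timber offcut, to be left where it is.
- rule: Bystander: yellow tape measure, to be left where it is.
- clamp: Bystander: red C-clamp, to be left where it is.
- screws: Bystander: small card box of fixings, to be left where it is.

How it is judged:
By the outcome, as a careful person would: the job done as asked, in the order asked, and still so for the second after the job is handed in, while the arm keeps its last pose, push and grip.
It also fails if it takes over 45 s, if anything falls off the work surface, if the arm or the gripper's body presses on something with over 40 N, if the wrist force passes 120 N, or if a joint passes its speed limit or range.

## Robot

A 6-joint arm with a two-finger parallel gripper is mounted at the origin on a cart in front of the work surface, level with it; the furniture and walls round the work are solid. World frame = base frame: x ahead of the robot, y to its left, z up, the work surface at z = 0. Lengths are in m, angles in rad, forces in N, time in s.
With the tool pointing down it reaches from about 0.425 to 0.95 m from the base axis. Payload 3.5 kg.
Tool frame: the origin (TCP) lies midway between the tips of the shut fingers; the grasp point (between the pads) lies 19 mm behind it; z points along the fingers, y is the line along which they close (so a half turn about z gives the same grasp; the last joint's range is limited). The gripper opens to 85 mm and grips with 20 to 120 N. Pads are 22 mm wide; open, the fingers measure 114 mm over their backs; the gripper's body (76 mm by 85 mm) begins 54 mm behind the grasp point. The pads swing forward as they close: fully open they stand 13 mm farther back than shut.
Start: joints at [0.98, 0.286, 1.577, -0, 1.279, -0.15], TCP at [0.288, 0.61, 0.2] pointing down, gripper open.
Joint ranges: [-2.77, 2.77], [-0.9, 2.22], [0.21, 2.48], [-1.53, 4.67], [0.24, 2.81], [-2.84, 2.84]. Speed limits (rad/s): [2.79, 2.79, 3.14, 3.14, 3.14, 3.14].

## Interface

Orientations are given as a unit quaternion [x, y, z, w].
In Python, from plant import ctrl gives the robot as it stands.
- The arm moves only by the tool send_rows, never from a script. Its argument "series" is a list that holds one entry, the list of rows, each a list of 7 numbers: the shift along the tool's x, y, z in cm, then the turn, a rotation vector about the tool's x, y, z in rad, then the opening, from -1 (shut) to 1 (fully open). In form: [[[x, y, z, rx, ry, rz, jaw], ...]]. A call has 1 to 10 rows; each row shifts and turns the commanded pose from where the row before left it, along the tool's axes as they then stand; what a row does not reach is not made up. A row lasts 1/8 s, in which the tool goes at most 62.5 mm and 10.7 degrees, less where a joint would pass 70% of its speed; a pose out of reach is approached as far as the arm can. A call is refused whole if a number of a shift passes 6.25 or a number of a turn 0.188, either way. A call with a gripper value outside its range is refused whole. The fingers move at their own pace and stop on an object; "force" is the grip in N (left out, the last holds). Time passes only in rows, so rows that do not move let the fingers close. It gives the time, the measured TCP pose, the force, the opening and the grip force at its end, in the units of the state.
- ctrl.get_state(): the state, without advancing time (a new reading comes with each control period).
- ctrl.read_camera(name): name is "scene" or "top" or "wrist"; returns a dict with "img" (384x512x3 uint8, red, green, blue), "fx", "fy", "cx", "cy" (pixels), "R" (3x3) and "t" (3): a world point X has camera coordinates R X + t; the wrist camera has in their place "hand_eye" (4x4, takes a point from camera to tool coordinates, whose origin is the TCP and whose axes are the flange's). Camera axes: x right, y down, z forward; pixel columns grow to the right and rows downward; lengths in m; the calibration is good to about 2 mm. A picture is of the moment at which its call begins: read the wrist's pose just before it. There is no depth.
- ctrl.sign_off(): hands the job in; it is judged then, once.
The state is a dict: "time": time; "qpos": joint angles; "dq": joint speeds; "joint_efforts": joint torques, N m; "eef_pos": TCP position; "tcp_rot": TCP orientation; "contact_force": force on the tool from outside, world axes, zero at the start; "wrist_torque": the same for the moment, N m; "opening": opening from 0.0 (shut) to 1.0 (fully open); "finger_force": force on a finger pad.
Only numpy, scipy, OpenCV 4.12 (cv2) and the standard library are available. Lean on these libraries where they do the work, as an engineer would, in place of code of your own. Each camera call takes 0.05 s, during which the arm holds its last target. There are 200 camera calls.

## Working session

There is one attempt and no reset: what is moved stays moved. The work goes in short steps, Python scripts to look and compute and a tool call to move; the robot and the scene stay as the last step left them, time stands still between calls to the robot, and variables do not carry over. Pictures are saved under pics/ and viewed, at most 10 in all, crops included, and the job is handed in when it is done.

Besides the shell and the picture viewer there is one more tool, called after "Request:" by a JSON object that holds its "api" and its "payload", one argument or row to a line. send_rows: Moves the arm, as the interface text tells. Its arguments: {"type":"object","properties":{"series":{"type":"array"},"force":{"type":"number"}},"required":["series"]}

```bash
mkdir -p pics
cat > h.py <<'E'
import numpy as np, cv2
from plant import ctrl
from scipy.spatial.transform import Rotation as Ro
def cam(n):
    c=ctrl.read_camera(n); return c
def save(c,f): cv2.imwrite('pics/'+f,c['img'][:,:,::-1])
def ray(c,u,v):
    d=np.array([(u-c['cx'])/c['fx'],(v-c['cy'])/c['fy'],1.])
    if 'hand_eye' in c:
        s=c['s'];R=Ro.from_quat(s['tcp_rot']).as_matrix();H=np.array(c['hand_eye'])
        return R@H[:3,3]+s['eef_pos'], R@H[:3,:3]@d
    R=np.array(c['R']);t=np.array(c['t']); return -R.T@t, R.T@d
def onz(c,u,v,z):
    o,d=ray(c,u,v); return o+d*(z-o[2])/d[2]
def proj(c,X):
    R=np.array(c['R']);t=np.array(c['t']);p=R@np.array(X)+t
    return p[0]/p[2]*c['fx']+c['cx'],p[1]/p[2]*c['fy']+c['cy']
def orange(c):
    h=cv2.cvtColor(c['img'],cv2.COLOR_RGB2HSV)
    m=cv2.inRange(h,(7,150,110),(20,255,255)); n,l,st,ce=cv2.connectedComponentsWithStats(m)
    return [(st[i].tolist(),ce[i].round(1).tolist()) for i in range(1,n) if st[i][4]>25]
E
python3 - <<'E'
from h import *
s=ctrl.get_state(); print({k:np.round(v,3) for k,v in s.items()})
ims=[]
for n in ['scene','top']:
    c=cam(n); print(n,orange(c), (-np.array(c['R']).T@np.array(c['t'])).round(2)); save(c,n+'0.png')
E
```

```text
{'time': np.float64(0.0), 'qpos': array([ 0.98 ,  0.287,  1.578,  0.   ,  1.279, -0.15 ]), 'dq': array([-0.001,  0.001, -0.001, -0.   ,  0.002, -0.001]), 'joint_efforts': array([ 0.0000e+00, -4.0600e+01, -2.9262e+01, -0.0000e+00,  6.0000e-03,
        0.0000e+00]), 'eef_pos': array([0.288, 0.61 , 0.199]), 'tcp_rot': array([ 0.219,  0.976, -0.001, -0.   ]), 'contact_force': array([-0.091, -0.036,  0.447]), 'wrist_torque': array([ 0.041,  0.047, -0.058]), 'finger_force': np.float64(0.0), 'opening': np.float64(0.998)}
scene [([172, 177, 8, 18, 97], [175.7, 184.3]), ([384, 353, 11, 11, 78], [389.2, 358.4])] [-0.33 -1.13  1.38]
top [([492, 28, 16, 12, 30], [499.5, 33.4]), ([102, 180, 9, 9, 37], [105.6, 184.4]), ([148, 238, 18, 14, 119], [156.0, 244.9]), ([460, 249, 9, 9, 58], [463.8, 253.0])] [ 0.32 -0.18  1.58]
```

View pics/scene0.png

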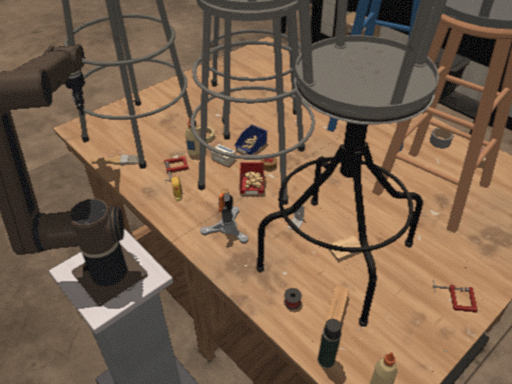

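View pics/top0.png

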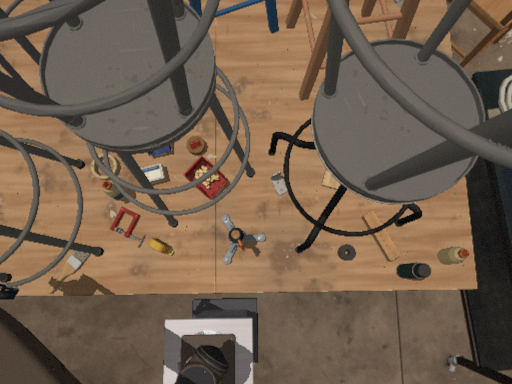

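The prop is at about (228,215) in the scene view and (236,238) in the top view. The black stool's near foot is at (303,248) in top and the grey stool's foot at (175,222). I'll enlarge both views around the prop.

Run:
```python
from h import *
a=cv2.imread('pics/scene0.png')[175:250,185:265]; b=cv2.imread('pics/top0.png')[205:270,205:275]
r=lambda i:cv2.resize(i,(390,390),interpolation=cv2.INTER_CUBIC)
cv2.imwrite('pics/z0.png',np.hstack([r(a),r(b)]))
c=cam('top'); s=cam('scene')
for u,v in [(236,238),(303,248),(175,222),(346,252)]: print(onz(c,u,v,.0 if u!=236 else .17).round(3))
print(onz(s,228,215,.1).round(3), s['fx'],c['fx'])
```

```text
[ 0.427 -0.111  0.17 ]
[ 0.399 -0.353  0.   ]
[0.504 0.128 0.   ]
[ 0.381 -0.513  0.   ]
[ 0.423 -0.138  0.1  ] 495.37879167239123 418.1418742178683
```

View pics/z0.png

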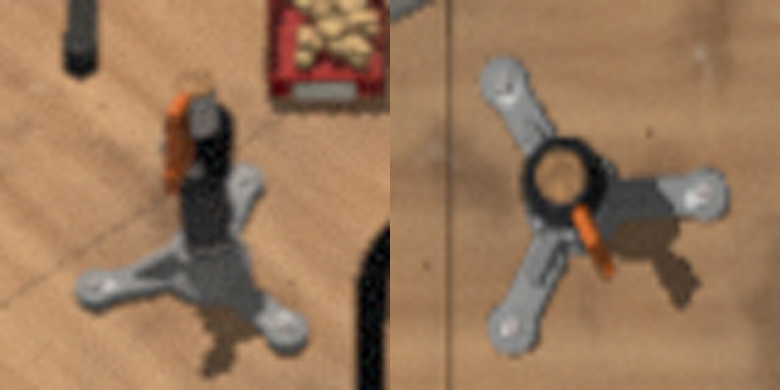

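Run:
```python
from h import *
c=cam('top'); s=cam('scene')
print('cork',onz(c,235.9,234.7,.19).round(3))
h=cv2.cvtColor(c['img'],cv2.COLOR_RGB2HSV)[205:270,205:275]
m=cv2.inRange(h,(5,190,120),(16,255,255)); n,l,st,ce=cv2.connectedComponentsWithStats(m); print(st[1:],ce[1:])
for u,v in [(239.1,240.3),(244.1,250.3)]: print('lev',onz(c,u,v,.185).round(3))
# scene: cork centre in crop ~ (197,85)
print('scene cork',onz(s,185+197/4.875,175+83/5.2,.19).round(3))
for u,v in [(82,163),(100,251),(5,280)]: print('feet',onz(c,u,v,0).round(3))
print('toes',*[onz(c,205+(a-390)/5.571,205+b/6,.012).round(3) for a,b in [(503,78),(708,193),(514,328)]])
print('tcp in top',proj(c,[.288,.61,.2]),'scene',proj(s,[.288,.61,.2]))
st=ctrl.get_state();w=cam('wrist'); 
t=c['img'].copy()
save(w,'w0.png')
```

```text
cork [ 0.437 -0.111  0.19 ]
[[33 35  4  6 10]
 [39 44  1  1  1]] [[34.9 37.4]
 [39.  44. ]]
lev [ 0.418 -0.121  0.185]
lev [ 0.385 -0.138  0.185]
scene cork [ 0.438 -0.112  0.19 ]
feet [0.74  0.493 0.   ]
feet [0.4   0.406 0.   ]
feet [0.299 0.751 0.   ]
toes [ 0.515 -0.063  0.012] [ 0.441 -0.2    0.012] [ 0.36  -0.07   0.012]
tcp in top (np.float64(11.882118018685645), np.float64(284.33789903580237)) scene (np.float64(85.41415625065241), np.float64(118.39096588477787))
```

View pics/w0.png

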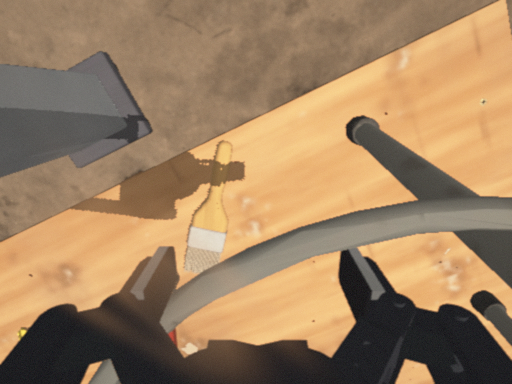

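The left stool's footrest ring passes close to the fingers (wrist view, from (180,310) to (510,210)), and its foot is at (362,130). I need the ring's height before moving.

Run:
```python
from h import *
s=ctrl.get_state();w=cam('wrist');w['s']=s
print(w['fx'],ray(w,256,192)); print(np.array(w['hand_eye']).round(3))
C=np.array([.52,.62])
print('foot',onz(w,362,130,0).round(3))
for z in [0,.05,.1,.15,.2,.25]:
    P=[onz(w,u,v,z)[:2] for u,v in [(180,310),(250,250),(330,224),(420,207),(505,207)]]
    print(z,[(p.round(3).tolist(),round(np.linalg.norm(p-C),3)) for p in P])
c=cam('top')
for z in [.1,.15,.2,.25,.3,.35]:
    P=[onz(c,u,v,z)[:2] for u,v in [(36,150),(71,215),(40,268)]]
    print(z,[(p.round(3).tolist(),round(np.linalg.norm(p-C),3)) for p in P])
cv2.imwrite('pics/zl.png',cv2.resize(c['img'][110:310,0:130,::-1],(390,600),interpolation=cv2.INTER_CUBIC))
```

```text
286.446925190142 (array([0.21231897, 0.64663794, 0.37345367]), array([ 0.30050063, -0.14543793, -0.9426771 ]))
[[ 0.001 -0.945 -0.326  0.084]
 [ 1.     0.     0.001  0.   ]
 [-0.001 -0.326  0.945 -0.174]
 [ 0.     0.     0.     1.   ]]
foot [0.313 0.749 0.   ]
0 [([0.462, 0.392], np.float64(0.235)), ([0.41, 0.542], np.float64(0.135)), ([0.421, 0.664], np.float64(0.109)), ([0.45, 0.789], np.float64(0.182)), ([0.501, 0.897], np.float64(0.278))]
0.05 [([0.428, 0.426], np.float64(0.215)), ([0.384, 0.556], np.float64(0.151)), ([0.393, 0.662], np.float64(0.134)), ([0.418, 0.77], np.float64(0.181)), ([0.463, 0.863], np.float64(0.25))]
0.1 [([0.395, 0.46], np.float64(0.203)), ([0.357, 0.57], np.float64(0.17)), ([0.365, 0.66], np.float64(0.16)), ([0.386, 0.751], np.float64(0.187)), ([0.424, 0.83], np.float64(0.231))]
0.15 [([0.361, 0.494], np.float64(0.202)), ([0.331, 0.584], np.float64(0.193)), ([0.337, 0.657], np.float64(0.187)), ([0.355, 0.732], np.float64(0.199)), ([0.385, 0.796], np.float64(0.222))]
0.2 [([0.328, 0.528], np.float64(0.213)), ([0.304, 0.598], np.float64(0.217)), ([0.309, 0
[... 284 characters left out ...]
.239))]
0.1 [([0.766, 0.622], np.float64(0.246)), ([0.524, 0.479], np.float64(0.141)), ([0.34, 0.574], np.float64(0.186))]
0.15 [([0.75, 0.595], np.float64(0.232)), ([0.517, 0.456], np.float64(0.164)), ([0.339, 0.549], np.float64(0.194))]
0.2 [([0.735, 0.568], np.float64(0.222)), ([0.51, 0.434], np.float64(0.186)), ([0.338, 0.524], np.float64(0.206))]
0.25 [([0.72, 0.541], np.float64(0.215)), ([0.503, 0.412], np.float64(0.209)), ([0.338, 0.498], np.float64(0.219))]
0.3 [([0.705, 0.514], np.float64(0.213)), ([0.496, 0.39], np.float64(0.232)), ([0.337, 0.473], np.float64(0.235))]
0.35 [([0.69, 0.487], np.float64(0.216)), ([0.489, 0.368], np.float64(0.254)), ([0.336, 0.447], np.float64(0.252))]
```

View pics/zl.png

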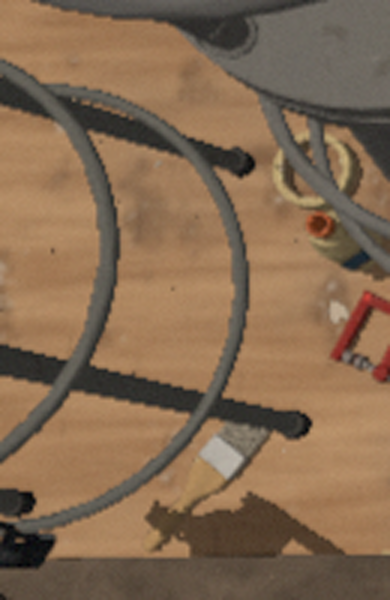

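Request:
{"api": "send_rows", "payload": {
  "series": [
    [[0,0,-1.5,0,0,0,1],[2.5,0,-0.5,0,0,0,1],[3,0,-2,0,0,0,1],[0,-3,-3,0,0,0,1],[0,-5,-1,0,0,0,1],[0,-6,0,0,0,0,1],[0,-6,0,0,0,0,1],[-5.5,0,0,0,0,0,1],[0,0,0,0,0,0,1]]
  ],
  "force": 50
}}

```text
time: 1.58
eef_pos: [0.2033, 0.4289, 0.2814]
tcp_rot: [0.22, 0.975, 0.001, 0.001]
contact_force: [0.3, 0.5, 0.2]
opening: 0.997
finger_force: 0.0
```

Request:
{"api": "send_rows", "payload": {
  "series": [
    [[-5.6,-0.35,0,0,0,0.12,1],[-5.6,-0.35,0,0,0,0.12,1],[-5.6,-0.35,0,0,0,0.12,1],[-5.6,-0.35,0,0,0,0.12,1],[-5.6,-0.35,0,0,0,0.12,1],[-5.6,-0.35,0,0,0,0.12,1],[-5.6,-0.35,0,0,0,0.12,1],[-5.6,-0.35,0,0,0,0.12,1],[0,0,0,0,0,0,1]]
  ]
}}

```text
time: 2.7
eef_pos: [0.464, 0.0837, 0.2807]
tcp_rot: [0.646, 0.763, 0.0, 0.0]
contact_force: [0.3, 0.1, 0.6]
opening: 1.002
finger_force: 0.0
```

Request:
{"api": "send_rows", "payload": {
  "series": [
    [[-5.6,-0.35,0,0,0,0.14,1],[-5.6,-0.35,0,0,0,0.14,1],[-2,-1,0,0,0,0.14,1],[0,0,0,0,0,0,1],[0,0,0,0,0,0,1]]
  ]
}}

```text
time: 3.32
eef_pos: [0.4559, -0.044, 0.2806]
tcp_rot: [0.789, 0.615, 0.001, 0.0]
contact_force: [-0.1, 0.7, -1.4]
opening: 0.998
finger_force: 0.0
```

Run:
```python
from h import *
s=ctrl.get_state();w=cam('wrist');w['s']=s;save(w,'w1.png'); print(s['eef_pos'],s['qpos'].round(2))
```

```text
[ 0.4559387  -0.04404701  0.28064233] [-0.32 -0.27  1.99  0.    1.42 -0.07]
```

View pics/w1.png

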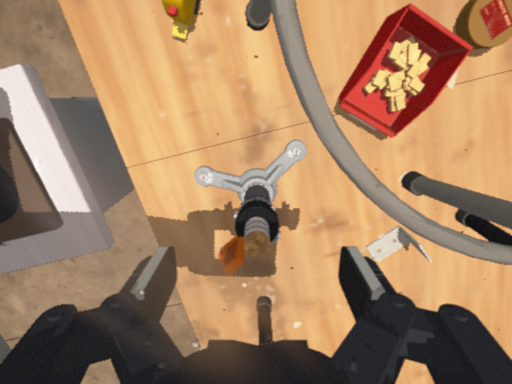

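The wrist view shows the cork top at about (258,242), the orange blade at (232,255) pointing toward the robot, and the toes well clear.

Run:
```python
from h import *
s=ctrl.get_state();w=cam('wrist');w['s']=s
im=w['img'];h=cv2.cvtColor(im,cv2.COLOR_RGB2HSV)
m=cv2.inRange(h,(5,200,90),(16,255,255));m[:200]=0;m[300:]=0
ct=max(cv2.findContours(m,0,2)[0],key=cv2.contourArea);print(ct[:,0].tolist())
cv2.imwrite('pics/z1.png',cv2.resize(im[180:290,200:310,::-1],(600,600),interpolation=cv2.INTER_CUBIC))
print(onz(w,258,242,.19))
```

```text
[[237, 236], [235, 238], [234, 238], [229, 243], [228, 243], [225, 246], [225, 249], [222, 252], [222, 253], [223, 252], [224, 252], [224, 251], [225, 250], [227, 250], [227, 249], [229, 247], [231, 249], [231, 250], [232, 250], [233, 249], [234, 250], [234, 251], [232, 253], [231, 252], [230, 252], [229, 251], [228, 252], [229, 251], [230, 252], [231, 252], [232, 253], [233, 252], [234, 252], [235, 253], [232, 256], [231, 256], [231, 257], [234, 254], [235, 255], [235, 257], [234, 258], [233, 258], [233, 259], [232, 260], [233, 261], [232, 262], [231, 262], [232, 262], [233, 263], [232, 264], [231, 264], [232, 265], [233, 265], [234, 266], [235, 265], [236, 266], [236, 267], [237, 267], [238, 266], [239, 266], [242, 263], [242, 262], [243, 261], [242, 260], [242, 259], [243, 258], [243, 249], [242, 248], [242, 237], [238, 237]]
[ 0.44164622 -0.10619229  0.19      ]
```

View pics/z1.png

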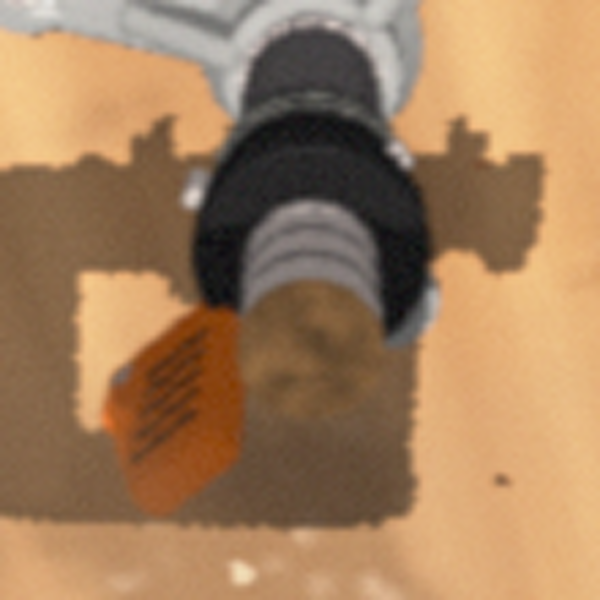

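Request:
{"api": "send_rows", "payload": {
  "series": [
    [[-3.4,0,1,0,0,0,1],[-3.4,0,0.5,0,0,0,1],[0,0,0,0,0,0.17,1],[0,0,0,0,0,0.17,1],[0,0,0,0,0,0.17,1],[0,0,0,0,0,0.17,1],[0,0,0,0,0,0.17,1],[0,0,0,0,0,0.17,1],[0,0,0,0,0,0.17,1],[0,0,0,0,0,0,1]]
  ]
}}

```text
time: 4.68
eef_pos: [0.4389, -0.1106, 0.2653]
tcp_rot: [0.998, 0.067, 0.0, -0.0]
contact_force: [0.1, 0.4, -0.4]
opening: 1.001
finger_force: 0.0
```

Run:
```python
from h import *
s=ctrl.get_state();w=cam('wrist');w['s']=s; print(s['eef_pos'].round(4),s['tcp_rot'].round(3),s['qpos'].round(2))
R=Ro.from_quat(s['tcp_rot']).as_matrix(); print(np.degrees(np.arctan2(R[1,1],R[0,1])))
cv2.imwrite('pics/w2.png',cv2.resize(w['img'][150:384,100:412,::-1],None,fx=2.5,fy=2.5,interpolation=cv2.INTER_CUBIC))
```

```text
[ 0.4389 -0.1106  0.2653] [ 0.998  0.067  0.    -0.   ] [-0.47 -0.27  2.02  0.    1.39  0.96]
-82.2621731003383
```

View pics/w2.png

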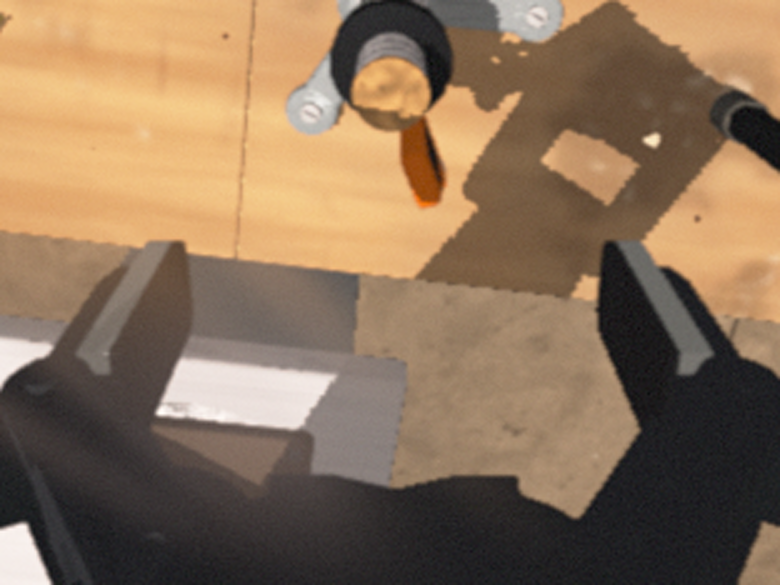

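The blade points down and slightly right, from (405,130) to (430,205) in the crop. The right finger (+y) is on its trailing side, which is where it should be for a clockwise push. Next I'll check the axis and lever angle.

Run:
```python
from h import *
s=ctrl.get_state();w=cam('wrist');w['s']=s
im=w['img'];h=cv2.cvtColor(im,cv2.COLOR_RGB2HSV)
f=lambda a,b:(100+a/2.5,150+b/2.5)
k=onz(w,*f(392,91),.19);print('cork',k)
A=onz(w,*f(430,205),.165);B=onz(w,*f(407,130),.2)
for p in (A,B): print(p.round(4),np.linalg.norm(p-k),np.degrees(np.arctan2(*(p-k)[1::-1])))
m=cv2.inRange(h,(10,60,60),(25,200,255))
c=cam('top')
u=[]
```

```text
cork [ 0.44071825 -0.10962571  0.19      ]
[ 0.384  -0.1336  0.165 ] 0.06645316483143716 -157.0405172289216
[ 0.4302 -0.1165  0.2   ] 0.01608586513643447 -146.86162216438416
```

Request:
{"api": "send_rows", "payload": {
  "series": [
    [[0.1,0,4,0,0,0,1],[0,0,4,0,0,0,1],[0,0,3,0,0,0,1],[0,0,0.1,0,0,0,1],[0,0,0,0,0,0,-0.1],[0,0,0,0,0,0,-0.5],[0,0,0,0,0,0,-1],[0,0,0,0,0,0,-1],[0,0,0,0,0,0,-1],[0,0,0,0,0,0,-1]]
  ],
  "force": 50
}}

```text
time: 6.08
eef_pos: [0.4402, -0.1102, 0.156]
tcp_rot: [0.998, 0.065, 0.001, -0.001]
contact_force: [-0.5, 4.3, 5.7]
opening: 0.279
finger_force: 48.7
```

Request:
{"api": "send_rows", "payload": {
  "series": [
    [[0,0,-0.6,0,0,0,-1],[0,0,-0.6,0,0,0,-1],[0,0,-0.6,0,0,0,-1],[0,0,-0.4,0,0,0,-1],[0,0,0,0,0,0,-1],[0,0,0,0,0,0,-1]]
  ]
}}

```text
time: 6.82
eef_pos: [0.4392, -0.1107, 0.1762]
tcp_rot: [0.998, 0.065, -0.0, -0.001]
contact_force: [0.9, 4.8, -5.8]
opening: 0.275
finger_force: 49.9
```

Run:
```python
from h import *
s=ctrl.get_state();w=cam('wrist'); t=cam('scene'); print(s['eef_pos'].round(4),s['contact_force'],s['wrist_torque'])
r=lambda i,k:cv2.resize(i[:,:,::-1],(390,390),interpolation=cv2.INTER_CUBIC)
cv2.imwrite('pics/z3.png',np.hstack([r(w['img'][200:330,190:320],3),r(t['img'][165:225,195:255],6)]))
```

```text
[ 0.4392 -0.1107  0.1762] [ 0.85535524  4.83018857 -5.79123929] [ 1.04230069 -0.13990376 -0.04499968]
```

View pics/z3.png

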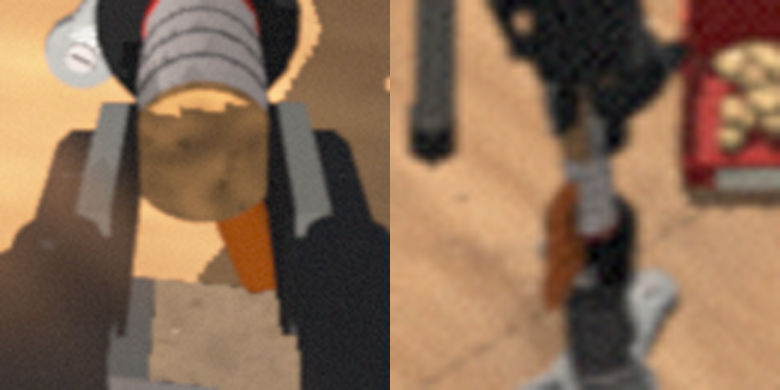

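The scene view shows the red ring emerging just above the clamp at (600,232). I'll raise it another 1.8 mm and measure.

Request:
{"api": "send_rows", "payload": {
  "series": [
    [[0,0,-0.18,0,0,0,-1],[0,0,0,0,0,0,-1],[0,0,0,0,0,0,-1]]
  ]
}}

```text
time: 7.3
eef_pos: [0.439, -0.1107, 0.1775]
tcp_rot: [0.998, 0.065, -0.001, -0.001]
contact_force: [1.9, 4.7, -7.2]
opening: 0.28
finger_force: 49.6
```

```bash
cat > m.py <<'E'
from h import *
def meas():
    s=ctrl.get_state();w=cam('wrist');w['s']=s; print(s['eef_pos'].round(4),s['contact_force'].round(1),s['wrist_torque'].round(2),s['qpos'].round(2))
    R=Ro.from_quat(s['tcp_rot']).as_matrix(); x=R[:,0]; P=s['eef_pos'].copy()
    print('yang',np.degrees(np.arctan2(R[1,1],R[0,1])))
    S=P+x*.014; S2=P-x*.014; H=np.array(w['hand_eye'])
    def px(X):
        q=np.linalg.inv(H)@np.r_[R.T@(X-P),1]; return q[0]/q[2]*w['fx']+w['cx'],q[1]/q[2]*w['fy']+w['cy']
    im=w['img'].astype(int)
    for z in np.arange(.142,.166,.001):
        u,v=px(np.r_[S[:2],z]); p=cv2.getRectSubPix(w['img'],(3,1),(float(u),float(v)))[0].mean(0).astype(int); print(round(z,3),round(u),round(v,1),p)
    # cork centre height along axis
    return s,w
if __name__=='__main__':
    s,w=meas(); cv2.imwrite('pics/m.png',w['img'][:,:,::-1])
    for z in(.205,.212,.218): print(z,onz(w,190+203/3,200+160/3,z).round(4))
E
python3 m.py
```

```text
[ 0.439  -0.1107  0.1775] [ 1.9  4.7 -7.2] [ 1.   -0.31 -0.01] [-0.47 -0.2   2.12  0.    1.22  0.97]
yang -82.5160918716918
0.142 258 187.8 [46 44 45]
0.143 258 188.2 [45 44 45]
0.144 258 188.6 [44 44 45]
0.145 258 189.1 [45 44 44]
0.146 258 189.5 [53 44 44]
0.147 258 189.9 [63 44 44]
0.148 258 190.4 [81 41 40]
0.149 258 190.8 [102  38  36]
0.15 258 191.2 [118  36  32]
0.151 258 191.7 [131  33  29]
0.152 258 192.1 [144  34  28]
0.153 258 192.6 [158  41  35]
0.154 258 193.1 [171  50  44]
0.155 258 193.5 [187  75  70]
0.156 258 194.0 [202 100  96]
0.157 258 194.5 [188 118 114]
0.158 258 194.9 [174 136 133]
0.159 258 195.4 [166 142 138]
0.16 258 195.9 [157 146 142]
0.161 258 196.4 [156 146 143]
0.162 258 196.9 [155 146 141]
0.163 258 197.4 [155 146 141]
0.164 258 197.9 [155 146 142]
0.165 258 198.4 [155 146 141]
0.166 258 198.9 [156 145 141]
0.205 [ 0.434  -0.1113  0.205 ]
0.212 [ 0.4383 -0.1107  0.212 ]
0.218 [ 0.4419 -0.1103  0.218 ]
```

Request:
{"api": "send_rows", "payload": {
  "series": [
    [[0,-0.1,-0.04,0,0,0,-1],[0,0,0,0,0,0,-1],[0,0,0,0,0,0,-1]]
  ],
  "force": 60
}}

```text
time: 7.72
eef_pos: [0.4393, -0.1106, 0.1787]
tcp_rot: [0.998, 0.065, -0.0, 0.0]
contact_force: [0.4, 2.3, -4.5]
opening: 0.271
finger_force: 59.4
```

```bash
python3 m.py | sed -n '1,2p;5,22p'; python3 -c "
from h import *
for i in range(4): cam('wrist'); print(ctrl.get_state()['eef_pos'].round(4))"
```

```text
[ 0.4393 -0.1106  0.1787] [ 0.4  2.3 -4.5] [ 0.75  0.01 -0.03] [-0.47 -0.2   2.12 -0.    1.22  0.97]
yang -82.50806927594147
0.144 258 188.1 [43 42 43]
0.145 258 188.6 [43 43 43]
0.146 258 189.0 [43 44 44]
0.147 258 189.4 [52 42 43]
0.148 258 189.8 [62 41 42]
0.149 258 190.3 [78 38 38]
0.15 258 190.7 [98 34 33]
0.151 258 191.2 [114  31  28]
0.152 258 191.6 [125  29  26]
0.153 258 192.1 [136  29  25]
0.154 258 192.5 [150  34  30]
0.155 258 193.0 [164  39  34]
0.156 258 193.4 [184  61  56]
0.157 258 193.9 [205  84  79]
0.158 258 194.4 [197 106 102]
0.159 258 194.9 [181 129 124]
0.16 258 195.3 [170 139 135]
0.161 258 195.8 [159 144 140]
[ 0.4393 -0.1106  0.1787]
[ 0.4394 -0.1106  0.1787]
[ 0.4394 -0.1106  0.1787]
[ 0.4394 -0.1106  0.1787]
```

Request:
{"api": "send_rows", "payload": {
  "series": [
    [[0,0,0.05,0,0,0.1,-1],[0,0,0,0,0,0.12,-1],[0,0,0,0,0,0.12,-1],[0,0,0,0,0,0.12,-1],[0,0,0,0,0,0.12,-1],[0,0,0,0,0,0.1,-1],[0,0,0,0,0,0.1,-1],[0,0,0,0,0,0,-1]]
  ]
}}

```text
time: 8.98
eef_pos: [0.4401, -0.1114, 0.1788]
tcp_rot: [0.948, -0.318, 0.001, 0.001]
contact_force: [0.9, 0.8, -2.1]
opening: 0.272
finger_force: 59.8
```

```bash
python3 m.py | sed -n '1,2p;9,22p'
```

```text
[ 0.4401 -0.1114  0.1788] [ 0.9  0.8 -2.1] [ 0.25 -0.03 -0.03] [-0.47 -0.2   2.12 -0.    1.22  1.75]
yang -127.12052229077472
0.148 258 189.2 [29 29 30]
0.149 258 189.6 [29 31 30]
0.15 258 190.1 [29 32 30]
0.151 258 190.5 [30 28 28]
0.152 258 190.9 [32 25 26]
0.153 258 191.4 [50 27 28]
0.154 258 191.8 [71 30 30]
0.155 258 192.3 [93 31 30]
0.156 258 192.8 [116  32  29]
0.157 258 193.2 [131  31  27]
0.158 258 193.7 [136  29  24]
0.159 258 194.1 [141  33  28]
0.16 258 194.6 [143  48  45]
0.161 258 195.1 [145  65  63]
```

Request:
{"api": "send_rows", "payload": {
  "series": [
    [[0,0,0,0,0,0.1,-1],[0,0,0,0,0,0.1,-1],[0,0,0,0,0,0.1,-1],[0,0,0,0,0,0.08,-1],[0,0,0,0,0,0,-1]]
  ]
}}

```text
time: 9.65
eef_pos: [0.4396, -0.1111, 0.1783]
tcp_rot: [0.871, -0.491, 0.001, 0.001]
contact_force: [0.5, -0.3, -3.2]
opening: 0.273
finger_force: 59.8
```

```bash
python3 m.py | sed -n '1,2p;12,27p'
python3 - <<'E'
from h import *
im=cv2.imread('pics/m.png'); t=cam('top')['img'][:,:,::-1]
cv2.imwrite('pics/z4.png',np.hstack([cv2.resize(im[160:320,176:336],(390,390),interpolation=cv2.INTER_CUBIC),cv2.resize(t[205:270,205:270],(390,390),interpolation=cv2.INTER_CUBIC)]))
E
```

```text
[ 0.4396 -0.1111  0.1783] [ 0.5 -0.3 -3.2] [ 0.05 -0.03  0.03] [-0.47 -0.2   2.12 -0.    1.22  2.13]
yang -148.84069564735725
0.151 258 190.3 [37 28 29]
0.152 258 190.8 [48 26 26]
0.153 258 191.2 [66 26 25]
0.154 258 191.7 [91 29 27]
0.155 258 192.1 [112  31  27]
0.156 258 192.6 [124  31  27]
0.157 258 193.1 [135  32  27]
0.158 258 193.5 [138  35  30]
0.159 258 194.0 [142  37  33]
0.16 258 194.5 [146  59  55]
0.161 258 195.0 [149  81  77]
0.162 258 195.4 [152 106 103]
0.163 258 195.9 [154 132 129]
0.164 258 196.4 [155 140 137]
0.165 258 196.9 [156 145 141]
0.166 258 197.4 [155 145 142]
```

View pics/z4.png

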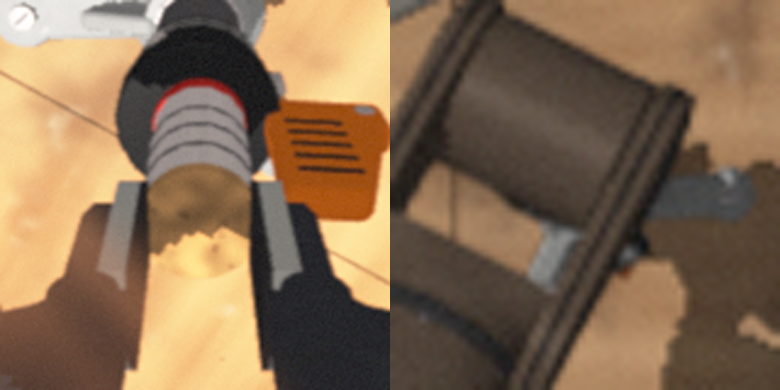

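The finger passed over the blade without moving it. The blade top's outer corner is still at radius 44 mm and −155°, under a finger at −149°, so at this opening the fingertips sit about 25–28 mm behind the TCP. To fix this I'll turn back, set the column down, and grip it lower.

Request:
{"api": "send_rows", "payload": {
  "series": [
    [[0,0,0,0,0,-0.16,-1],[0,0,0,0,0,-0.16,-1],[0,0,0,0,0,-0.16,-1],[0,0,0,0,0,-0.16,-1],[0,0,0,0,0,-0.16,-1],[0,0,0,0,0,-0.16,-1],[0,0,0,0,0,-0.16,-1],[0,0,1,0,0,0,-1],[0,0,1.2,0,0,0,-1],[0,0,0,0,0,0,-1]]
  ]
}}

```text
time: 11.0
eef_pos: [0.4389, -0.11, 0.1541]
tcp_rot: [0.999, 0.045, -0.001, -0.001]
contact_force: [2.3, 2.2, -4.2]
opening: 0.273
finger_force: 86.8
```

Request:
{"api": "send_rows", "payload": {
  "series": [
    [[0,0,0,0,0,0,0],[0,0,0,0,0,0,0.6],[0,0,0,0,0,0,0.6],[0,0,0.8,0,0,0,0.6],[0,0,0.8,0,0,0,0.6],[0,0,0,0,0,0,0.6]]
  ]
}}

```text
time: 11.75
eef_pos: [0.4386, -0.1101, 0.1386]
tcp_rot: [0.999, 0.045, -0.001, -0.001]
contact_force: [0.3, 0.6, -0.8]
opening: 0.798
finger_force: 0.0
```

Run:
```python
from h import *
s=ctrl.get_state();w=cam('wrist');w['s']=s
R=Ro.from_quat(s['tcp_rot']).as_matrix(); print('yang',np.degrees(np.arctan2(R[1,1],R[0,1])),s['eef_pos'].round(4),s['opening'])
im=w['img'];cv2.imwrite('pics/m2.png',im[:,:,::-1])
h=cv2.cvtColor(im,cv2.COLOR_RGB2HSV)
m=cv2.inRange(h,(4,190,60),(16,255,255));m[:180]=0
n,l,st,ce=cv2.connectedComponentsWithStats(m); print([(a.tolist(),b.round(1)) for a,b in zip(st[1:],ce[1:]) if a[4]>20])
# cork: brown blob around centre
m=cv2.inRange(h,(8,60,50),(25,190,255)); 
for v in range(200,300,6): print(v,[tuple(int(q) for q in im[v,u]) for u in (225,235,245,256,267,277,287)])
```

```text
yang -84.79801076493716 [ 0.4386 -0.1101  0.1386] 0.7978571487770835
[([266, 270, 29, 70, 1321], array([280.7, 309.5]))]
200 [(104, 102, 101), (45, 44, 41), (52, 48, 50), (47, 46, 45), (50, 48, 49), (46, 44, 46), (69, 54, 45)]
206 [(45, 45, 43), (39, 41, 40), (45, 43, 44), (42, 41, 43), (37, 38, 41), (45, 42, 43), (40, 39, 38)]
212 [(44, 45, 49), (45, 44, 46), (60, 56, 59), (142, 133, 133), (47, 45, 47), (41, 44, 43), (42, 39, 40)]
218 [(43, 42, 43), (46, 45, 45), (171, 160, 153), (143, 134, 132), (144, 134, 132), (25, 25, 23), (39, 39, 39)]
224 [(24, 21, 25), (153, 143, 139), (173, 161, 159), (146, 135, 133), (139, 130, 128), (61, 60, 58), (23, 22, 26)]
230 [(23, 23, 23), (128, 120, 117), (110, 103, 104), (138, 128, 126), (133, 127, 122), (80, 74, 74), (21, 18, 24)]
236 [(28, 27, 25), (114, 108, 106), (166, 154, 150), (153, 142, 139), (144, 135, 133), (127, 116, 114), (26, 27, 24)]
242 [(35, 31, 29), (143, 134, 130), (146, 108, 71), (149, 108, 69), (126, 103, 85), (118, 112, 112), (28, 27, 30)]
248 [(51, 41, 34), (116, 85, 55), (238, 183, 113), (229, 167, 102), (147, 108, 69), (134,
[... 241 characters left out ...]
0, 99, 69)]
266 [(242, 194, 134), (127, 92, 63), (115, 85, 56), (109, 80, 51), (107, 81, 53), (121, 88, 58), (227, 173, 117)]
272 [(237, 186, 127), (141, 104, 70), (134, 96, 62), (145, 108, 70), (125, 92, 60), (119, 86, 53), (133, 97, 67)]
278 [(240, 193, 131), (144, 106, 73), (144, 105, 67), (138, 102, 64), (134, 98, 65), (130, 97, 60), (141, 69, 21)]
284 [(242, 194, 131), (177, 128, 84), (151, 110, 73), (142, 104, 68), (121, 90, 57), (144, 77, 27), (83, 45, 24)]
290 [(239, 190, 125), (238, 190, 127), (183, 134, 88), (150, 110, 72), (143, 75, 33), (146, 73, 20), (86, 46, 25)]
296 [(241, 191, 129), (238, 187, 126), (237, 187, 129), (238, 187, 126), (143, 72, 17), (144, 73, 16), (87, 47, 24)]
```

Request:
{"api": "send_rows", "payload": {
  "series": [
    [[0.1,0,0.4,0,0,0,0.6],[0,0,0,0,0,0,0],[0,0,0,0,0,0,-0.5],[0,0,0,0,0,0,-1],[0,0,0,0,0,0,-1],[0,0,0,0,0,0,-1]]
  ],
  "force": 60
}}

```text
time: 12.55
eef_pos: [0.4405, -0.1101, 0.1363]
tcp_rot: [0.999, 0.045, 0.0, -0.0]
contact_force: [-1.5, 1.5, 3.0]
opening: 0.305
finger_force: 58.9
```

Run:
```python
from h import *
s=ctrl.get_state();w=cam('wrist');im=w['img']; print(s['wrist_torque'].round(2))
# right finger pad edge: light grey strip, find its topmost row
for v in range(195,262,3): print(v,[int(im[v,u].mean()) for u in range(270,320,4)])
```

```text
[0.47 0.19 0.03]
195 [21, 27, 26, 75, 101, 103, 102, 101, 106, 106, 105, 103, 105]
198 [26, 25, 17, 47, 99, 102, 100, 102, 103, 105, 102, 103, 105]
201 [43, 39, 27, 23, 84, 104, 101, 104, 100, 101, 104, 103, 99]
204 [40, 47, 41, 25, 29, 100, 99, 100, 99, 98, 101, 101, 102]
207 [42, 42, 42, 41, 28, 107, 173, 101, 97, 95, 100, 99, 98]
210 [42, 38, 41, 45, 37, 60, 188, 134, 98, 97, 97, 98, 96]
213 [40, 41, 42, 44, 42, 27, 184, 127, 98, 100, 99, 95, 98]
216 [43, 44, 44, 44, 42, 24, 135, 96, 99, 100, 98, 97, 97]
219 [76, 25, 37, 40, 43, 24, 43, 94, 98, 99, 100, 102, 99]
222 [135, 66, 23, 44, 30, 28, 26, 102, 102, 99, 100, 102, 101]
225 [131, 128, 25, 23, 24, 30, 21, 92, 100, 100, 100, 98, 98]
228 [99, 125, 82, 22, 27, 20, 27, 89, 98, 97, 98, 98, 100]
231 [136, 104, 108, 22, 28, 25, 23, 91, 99, 97, 95, 98, 96]
234 [138, 132, 96, 26, 87, 87, 58, 93, 98, 98, 99, 99, 98]
237 [83, 132, 120, 29, 110, 113, 95, 96, 99, 99, 97, 98, 98]
240 [140, 110, 130, 29, 96, 114, 108, 100, 103, 101, 100, 98, 98]
243 [135, 132, 90, 32, 79, 111, 113, 66, 68, 104, 103, 100, 102]
246 [138, 134, 127, 32, 56, 118, 116, 44, 34, 58, 108, 105, 100]
249 [85, 119, 131, 63, 40, 113, 115, 65, 36, 29, 106, 106, 104]
252 [92, 79, 120, 83, 34, 114, 114, 96, 38, 33, 84, 108, 110]
255 [89, 91, 92, 108, 25, 115, 113, 107, 37, 39, 56, 109, 110]
258 [93, 100, 102, 86, 30, 106, 116, 113, 42, 42, 34, 107, 109]
261 [91, 103, 101, 94, 28, 97, 115, 114, 44, 40, 40, 97, 100]
```

Request:
{"api": "send_rows", "payload": {
  "series": [
    [[0,0,0,0,0,0,0.1],[0,0,0,0,0,0,0.1],[0,0,0.4,0,0,0,0.1],[0,0,0.1,0,0,0,0.1],[0,0,0,0,0,0,-0.5],[0,0,0,0,0,0,-1],[0,0,0,0,0,0,-1],[0,0,0,0,0,0,-1]]
  ],
  "force": 60
}}

```text
time: 13.6
eef_pos: [0.4403, -0.1101, 0.131]
tcp_rot: [0.999, 0.045, -0.0, -0.0]
contact_force: [-0.1, 1.1, 0.5]
opening: 0.313
finger_force: 58.9
```

Request:
{"api": "send_rows", "payload": {
  "series": [
    [[0,0,-0.6,0,0,0,-1],[0,0,-0.6,0,0,0,-1],[0,0,-0.6,0,0,0,-1],[0,0,-0.4,0,0,0,-1],[0,0,0,0,0,0,-1],[0,0,0,0,0,0,-1]]
  ]
}}

```text
time: 14.35
eef_pos: [0.4404, -0.1103, 0.153]
tcp_rot: [0.999, 0.045, -0.0, -0.0]
contact_force: [-1.2, 1.4, -3.4]
opening: 0.304
finger_force: 59.2
```

```bash
python3 m.py | sed -n '1,2p;3,27p'
```

```text
[ 0.4404 -0.1103  0.153 ] [-1.2  1.4 -3.4] [0.21 0.15 0.04] [-0.47 -0.17  2.15  0.    1.17  1.01]
yang -84.79709911489125
0.142 258 199.2 [44 43 45]
0.143 258 199.7 [45 44 44]
0.144 258 200.2 [46 44 44]
0.145 258 200.7 [46 44 44]
0.146 258 201.3 [44 44 44]
0.147 258 201.8 [42 44 44]
0.148 258 202.4 [45 43 42]
0.149 258 202.9 [51 41 40]
0.15 258 203.5 [70 37 37]
0.151 258 204.0 [91 33 33]
0.152 258 204.6 [108  28  25]
0.153 258 205.2 [122  25  21]
0.154 258 205.8 [128  26  20]
0.155 258 206.3 [144  32  26]
0.156 258 206.9 [167  42  35]
0.157 258 207.5 [194  68  61]
0.158 258 208.1 [210  96  91]
0.159 258 208.8 [187 125 120]
0.16 258 209.4 [170 141 137]
0.161 258 210.0 [156 147 144]
0.162 258 210.6 [154 146 142]
0.163 258 211.3 [154 145 141]
0.164 258 211.9 [154 145 142]
0.165 258 212.6 [154 144 140]
0.166 258 213.2 [153 142 139]
```

Request:
{"api": "send_rows", "payload": {
  "series": [
    [[0,0,0,0,0,0.12,-1],[0,0,0,0,0,0.12,-1],[0,0,0,0,0,0.12,-1],[0,0,0,0,0,0.1,-1],[0,0,0,0,0,0.1,-1],[0,0,0,0,0,0.1,-1],[0,0,0,0,0,0.1,-1],[0,0,0,0,0,0.1,-1],[0,0,0,0,0,0,-1]]
  ]
}}

```text
time: 15.52
eef_pos: [0.4403, -0.111, 0.1527]
tcp_rot: [0.927, -0.375, 0.0, 0.001]
contact_force: [0.6, -2.2, -3.2]
opening: 0.311
finger_force: 61.0
```

```bash
cat > lev.py <<'E'
from h import *
s=ctrl.get_state();w=cam('wrist');w['s']=s;im=w['img'];P=s['eef_pos']
R=Ro.from_quat(s['tcp_rot']).as_matrix(); y=np.degrees(np.arctan2(R[1,1],R[0,1])); print('yang',y,P.round(4),s['contact_force'].round(1),s['wrist_torque'].round(2),s['opening'].round(3),s['qpos'].round(2))
h=cv2.cvtColor(im,cv2.COLOR_RGB2HSV)
m=cv2.inRange(h,(4,190,60),(16,255,255))
n,l,st,ce=cv2.connectedComponentsWithStats(m)
for a,b in zip(st[1:],ce[1:]):
    if a[4]>40:
        p=onz(w,*b,.18); d=p-P; print(a.tolist(),b.round(1),'r',np.hypot(d[0],d[1]).round(3),'ang',np.degrees(np.arctan2(d[1],d[0])))
E
python3 lev.py
```

```text
Traceback (most recent call last):
  File "lev.py", line 3, in <module>
    R=Ro.from_quat(s['tcp_rot']).as_matrix(); y=np.degrees(np.arctan2(R[1,1],R[0,1])); print('yang',y,P.round(4),s['contact_force'].round(1),s['wrist_torque'].round(2),s['opening'].round(3),s['qpos'].round(2))
                                                                                                                                                                        ^^^^^^^^^^^^^^^^^^
AttributeError: 'float' object has no attribute 'round'
```

```bash
sed -i "s/s\['opening'\].round(3)/s['opening']/" lev.py; python3 lev.py
```

```text
yang -133.95893541139264 [ 0.4403 -0.1109  0.1527] [-0.3 -2.7 -4.7] [-0.38  0.13  0.05] 0.30961014155565947 [-0.47 -0.17  2.15 -0.    1.17  1.87]
[13, 141, 16, 7, 46] [ 20.3 144.4] r 0.135 ang 20.641903493390625
[309, 248, 17, 29, 178] [318.1 263.9] r 0.038 ang -154.12822951704132
```

```bash
cat >> lev.py <<'E'
H=np.linalg.inv(np.array(w['hand_eye']))
C=np.array([.440,-.110])
for A in (-155,-165,-176,-185,-195,-205):
    o=[]
    for r,z in ((21,.2),(43,.2),(60,.16),(21,.16)):
        a=np.radians(A);X=np.r_[C+r/1000*np.array([np.cos(a),np.sin(a)]),z]
        q=H@np.r_[R.T@(X-P),1]; o.append((round(q[0]/q[2]*w['fx']+w['cx']),round(q[1]/q[2]*w['fy']+w['cy'])))
    print(A,o)
big=cv2.inRange(h,(4,150,40),(18,255,255)); big[:170]=0
for v in range(170,384,8):
    u=np.flatnonzero(big[v,150:420]); 
    if len(u): print(v,u.min()+150,u.max()+150,len(u))
E
python3 lev.py
```

```text
yang -133.9669694415887 [ 0.4403 -0.111   0.1527] [ 0.  -2.5 -4.3] [-0.41  0.14  0.07] 0.3093519316251148 [-0.47 -0.17  2.15 -0.    1.17  1.87]
[14, 141, 18, 7, 47] [ 22.1 144. ] r 0.134 ang 20.39153282985654
[310, 249, 16, 28, 177] [318.1 263.8] r 0.038 ang -154.08675976661652
-155 [(295, 278), (333, 291), (341, 259), (288, 240)]
-165 [(292, 283), (326, 301), (333, 271), (285, 245)]
-176 [(287, 289), (316, 311), (322, 282), (281, 249)]
-185 [(282, 292), (307, 318), (312, 290), (277, 252)]
-195 [(277, 295), (295, 324), (299, 297), (273, 255)]
-205 [(270, 298), (283, 328), (285, 302), (268, 257)]
242 297 302 6
250 310 314 5
258 312 318 7
266 315 325 11
274 319 324 6
```

Request:
{"api": "send_rows", "payload": {
  "series": [
    [[0,0,0,0,0,0.08,-1],[0,0,0,0,0,0.08,-1],[0,0,0,0,0,0.06,-1],[0,0,0,0,0,0,-1]]
  ]
}}

```text
time: 16.18
eef_pos: [0.4402, -0.1109, 0.1528]
tcp_rot: [0.881, -0.474, 0.0, 0.001]
contact_force: [-0.9, -4.2, -4.9]
opening: 0.309
finger_force: 62.1
```

```bash
python3 lev.py
```

```text
yang -146.58121419955782 [ 0.4402 -0.1109  0.1528] [-0.9 -4.2 -4.9] [-0.61  0.2   0.05] 0.30922220107043535 [-0.47 -0.17  2.15 -0.    1.17  2.09]
[0, 97, 11, 8, 44] [  4.  100.6] r 0.147 ang 0.9121700523639562
[0, 197, 12, 8, 41] [  5.8 200.7] r 0.141 ang 22.434500848328533
[310, 249, 16, 27, 161] [318.1 264.2] r 0.038 ang -167.35604194079812
-155 [(298, 270), (340, 276), (348, 242), (290, 234)]
-165 [(296, 276), (335, 287), (343, 255), (288, 239)]
-176 [(293, 282), (328, 299), (335, 269), (286, 244)]
-185 [(289, 287), (320, 308), (326, 278), (283, 247)]
-195 [(284, 291), (310, 316), (315, 288), (279, 251)]
-205 [(278, 294), (298, 322), (302, 295), (274, 254)]
242 297 302 6
250 310 313 4
258 312 317 6
266 315 324 10
274 319 324 6
338 176 176 1
354 163 173 2
362 156 176 5
```

Request:
{"api": "send_rows", "payload": {
  "series": [
    [[0,0,0,0,0,0.05,-1],[0,0,0,0,0,0.05,-1],[0,0,0,0,0,0,-1]]
  ]
}}

```text
time: 16.6
eef_pos: [0.4401, -0.1108, 0.1528]
tcp_rot: [0.856, -0.517, -0.0, 0.001]
contact_force: [-1.4, -4.0, -4.5]
opening: 0.309
finger_force: 62.8
```

```bash
python3 lev.py | grep -v '^-'
```

```text
yang -152.29932408547003 [ 0.4401 -0.1108  0.1528] [-1.4 -4.  -4.5] [-0.7   0.41  0.09] 0.3089041085007952 [-0.47 -0.17  2.15 -0.    1.17  2.19]
[5, 120, 15, 11, 59] [ 11.3 124.9] r 0.141 ang -0.8715779830393382
[310, 250, 16, 27, 154] [318.1 264.4] r 0.038 ang -173.33833883327947
242 297 301 5
250 310 313 4
258 312 317 6
266 315 324 10
274 319 323 5
```

Request:
{"api": "send_rows", "payload": {
  "series": [
    [[0,0,0,0,0,0.05,-1],[0,0,0,0,0,0.03,-1],[0,0,0,0,0,0,-1]]
  ]
}}

```text
time: 17.02
eef_pos: [0.4401, -0.1106, 0.1528]
tcp_rot: [0.834, -0.551, -0.0, 0.0]
contact_force: [-0.5, -4.2, -4.8]
opening: 0.31
finger_force: 63.6
```

```bash
python3 lev.py | grep -v '^-'
```

```text
yang -156.9313554903399 [ 0.4401 -0.1106  0.1528] [-0.5 -4.2 -4.8] [-0.86  0.6   0.09] 0.3097393650714877 [-0.47 -0.17  2.15 -0.    1.17  2.27]
[12, 138, 13, 9, 43] [ 18.6 142.2] r 0.136 ang -2.5550126279744902
[310, 249, 15, 27, 144] [317.8 264.2] r 0.038 ang -177.9333088188397
242 297 301 5
250 310 313 4
258 312 316 5
266 315 323 9
274 319 323 5
362 171 171 1
370 169 169 1
```

Request:
{"api": "send_rows", "payload": {
  "series": [
    [[0,0,0,0,0,0.05,-1],[0,0,0,0,0,0.03,-1],[0,0,0,0,0,0,-1]]
  ]
}}

```text
time: 17.45
eef_pos: [0.4401, -0.1106, 0.1528]
tcp_rot: [0.811, -0.584, -0.0, 0.001]
contact_force: [-1.0, -5.7, -6.2]
opening: 0.305
finger_force: 64.1
```

```bash
python3 lev.py | grep -v '^-'
```

```text
yang -161.5167132612453 [ 0.4401 -0.1106  0.1528] [-1.  -5.7 -6.2] [-0.9   0.58  0.13] 0.30532993927439084 [-0.47 -0.17  2.15 -0.    1.17  2.35]
[20, 153, 14, 15, 44] [ 27.7 158.8] r 0.13 ang -4.127559848912508
[0, 164, 13, 9, 50] [  5.8 168.8] r 0.14 ang -0.08764757369158015
[310, 249, 16, 27, 146] [318.  264.3] r 0.038 ang 177.387094313332
242 297 301 5
250 310 313 4
258 312 317 6
266 315 324 10
274 319 323 5
338 223 242 4
```

Request:
{"api": "send_rows", "payload": {
  "series": [
    [[0,0,0,0,0,0.04,-1],[0,0,0,0,0,0.03,-1],[0,0,0,0,0,0,-1]]
  ]
}}

```text
time: 17.88
eef_pos: [0.4402, -0.1116, 0.1528]
tcp_rot: [0.791, -0.611, 0.001, 0.002]
contact_force: [-1.7, -8.6, -6.6]
opening: 0.31
finger_force: 65.1
```

```bash
python3 lev.py | grep -v '^-'
```

```text
yang -165.39197685520116 [ 0.4402 -0.1116  0.1528] [-1.7 -8.6 -6.6] [-1.21  0.58  0.55] 0.3096984511588944 [-0.47 -0.17  2.15 -0.    1.17  2.42]
[15, 174, 16, 13, 70] [ 22.2 180. ] r 0.132 ang -2.3080786436740532
[296, 237, 33, 43, 305] [316.9 259.9] r 0.036 ang 177.25275585978036
242 297 306 10
250 310 317 8
258 312 325 14
266 315 328 14
274 319 326 8
282 325 325 1
```

Request:
{"api": "send_rows", "payload": {
  "series": [
    [[0,0,0,0,0,0.04,-1],[0,0,0,0,0,0,-1],[0,0,0,0,0,0,-1]]
  ]
}}

```text
time: 18.3
eef_pos: [0.4402, -0.1119, 0.1528]
tcp_rot: [0.779, -0.626, 0.001, 0.002]
contact_force: [-0.3, -10.0, -7.2]
opening: 0.307
finger_force: 66.6
```

```bash
python3 lev.py; python3 m.py | sed -n '10,35p'
```

```text
yang -167.57337285583594 [ 0.4402 -0.1119  0.1528] [ -0.3 -10.   -7.2] [-1.28  0.57  0.88] 0.3070508894374545 [-0.47 -0.17  2.15 -0.    1.17  2.46]
[21, 174, 24, 17, 102] [ 33.2 182.7] r 0.126 ang -4.54872338235055
[3, 193, 12, 14, 45] [  8.6 199.3] r 0.139 ang 1.1234674926658519
[296, 235, 35, 48, 409] [317.2 258.6] r 0.036 ang 176.43746818563926
-155 [(298, 259), (341, 250), (350, 212), (290, 224)]
-165 [(299, 265), (342, 263), (351, 227), (290, 229)]
-176 [(298, 271), (339, 277), (348, 243), (290, 235)]
-185 [(296, 277), (335, 287), (343, 255), (288, 239)]
-195 [(293, 282), (329, 298), (336, 267), (286, 244)]
-205 [(289, 287), (321, 308), (327, 278), (283, 248)]
234 295 296 2
242 297 309 13
250 310 317 8
258 312 327 16
266 316 330 15
274 319 327 9
282 325 327 3
0.149 258 201.6 [27 26 27]
0.15 258 202.1 [26 25 26]
0.151 258 202.7 [25 26 26]
0.152 258 203.2 [27 27 26]
0.153 258 203.8 [34 30 28]
0.154 258 204.3 [51 29 28]
0.155 258 204.9 [74 28 24]
0.156 258 205.5 [101  27  22]
0.157 258 206.1 [125  27  21]
0.158 258 206.7 [132  27  21]
0.159 258 207.3 [136  30  24]
0.16 258 207.9 [138  38  32]
0.161 258 208.5 [143  62  57]
0.162 258 209.1 [148  90  87]
0.163 258 209.8 [151 121 118]
0.164 258 210.4 [153 138 134]
0.165 258 211.0 [154 145 142]
0.166 258 211.7 [153 143 141]
0.205 [ 0.4424 -0.1204  0.205 ]
0.212 [ 0.4434 -0.1246  0.212 ]
0.218 [ 0.4442 -0.1282  0.218 ]
```

Request:
{"api": "send_rows", "payload": {
  "series": [
    [[0,0,0,0,0,0.04,-1],[0,0,0,0,0,0.03,-1],[0,0,0,0,0,0,-1]]
  ]
}}

```text
time: 18.77
eef_pos: [0.4407, -0.1114, 0.1531]
tcp_rot: [0.756, -0.655, 0.001, 0.001]
contact_force: [0.4, -6.7, -6.5]
opening: 0.307
finger_force: 72.7
```

```bash
python3 lev.py
```

```text
yang -171.85527513507108 [ 0.4407 -0.1114  0.1531] [ 0.4 -6.7 -6.5] [-1.21  0.57 -0.1 ] 0.3065288782469891 [-0.47 -0.17  2.15 -0.    1.17  2.53]
[39, 188, 15, 10, 48] [ 45.8 192.5] r 0.12 ang -6.913964476508861
[294, 230, 42, 55, 773] [319.3 254.7] r 0.037 ang 176.36130132035882
[43, 282, 15, 14, 74] [ 50.5 287.7] r 0.131 ang 21.79616191781568
-155 [(299, 255), (341, 244), (350, 205), (290, 221)]
-165 [(300, 261), (343, 257), (352, 220), (291, 226)]
-176 [(300, 268), (342, 271), (351, 236), (291, 232)]
-185 [(298, 273), (339, 281), (347, 248), (290, 236)]
-195 [(296, 279), (333, 293), (341, 261), (288, 241)]
-205 [(292, 284), (325, 303), (332, 273), (285, 246)]
234 295 309 15
242 297 323 26
250 311 333 23
258 313 336 24
266 315 333 17
274 323 332 10
282 325 332 8
```

Request:
{"api": "send_rows", "payload": {
  "series": [
    [[0,0,0,0,0,0,-1],[0,0,0,0,0,0,-1]]
  ]
}}

```text
time: 19.08
eef_pos: [0.4407, -0.1113, 0.153]
tcp_rot: [0.756, -0.655, 0.001, 0.001]
contact_force: [0.7, -7.5, -5.8]
opening: 0.307
finger_force: 72.7
```

```bash
python3 lev.py|head -4; python3 m.py | sed -n '12,27p'
python3 - <<'E'
from h import *
t=cam('scene'); im=t['img']; h=cv2.cvtColor(im,cv2.COLOR_RGB2HSV)
print(proj(t,[.44,-.11,.15]),proj(t,[.44,-.11,.212]))
m=cv2.inRange(h,(4,150,60),(18,255,255)); n,l,st,ce=cv2.connectedComponentsWithStats(m)
print([(a.tolist()) for a in st[1:] if a[4]>8 and abs(a[0]-225)<30 and abs(a[1]-200)<40])
for A in (-155,-190,-200,-208):
    a=np.radians(A); print(A,[tuple(np.round(proj(t,[.44+r*np.cos(a),-.11+r*np.sin(a),z]),1)) for r,z in((.021,.2),(.043,.2),(.06,.16),(.021,.16))])
for v in range(186,222): 
    u=np.flatnonzero(m[v,200:250]); r=[tuple(int(x) for x in im[v,k]) for k in (226,228,230)]
    print(v,(u.min()+200,u.max()+200) if len(u) else None,r)
E
```

```text
yang -171.85058029150892 [ 0.4407 -0.1113  0.153 ] [ 0.7 -7.5 -5.8] [-1.27  0.56 -0.03] 0.3070377125394773 [-0.47 -0.17  2.15 -0.    1.17  2.53]
[294, 230, 42, 55, 769] [319.4 254.9] r 0.037 ang 176.21313275835004
[45, 281, 17, 14, 66] [ 52.2 287. ] r 0.13 ang 21.691744265183846
-155 [(299, 255), (341, 244), (350, 205), (290, 221)]
0.151 258 202.5 [26 27 28]
0.152 258 203.0 [25 28 29]
0.153 258 203.6 [35 28 29]
0.154 258 204.2 [50 28 28]
0.155 258 204.7 [77 27 27]
0.156 258 205.3 [101  27  27]
0.157 258 205.9 [123  27  25]
0.158 258 206.5 [131  28  24]
0.159 258 207.1 [137  30  25]
0.16 258 207.7 [139  38  34]
0.161 258 208.3 [144  57  54]
0.162 258 208.9 [149  86  84]
0.163 258 209.6 [151 114 112]
0.164 258 210.2 [153 136 134]
0.165 258 210.8 [152 143 140]
0.166 258 211.5 [152 144 141]
(np.float64(226.02849794448565), np.float64(198.68606445477477)) (np.float64(225.12518597164774), np.float64(185.87916459190367))
[[210, 190, 11, 15, 115]]
-155 [(np.float64(222.7), np.float64(192.2)), (np.float64(219.9), np.float64(196.3)), (np.float64(218.5), np.float64(207.8)), (np.float64(223.3), 
[... 2157 characters left out ...]
(8, 9, 5), (19, 19, 14)]
209 None [(30, 31, 28), (17, 22, 17), (43, 43, 42)]
210 None [(33, 26, 27), (31, 27, 29), (46, 43, 45)]
211 None [(39, 38, 39), (29, 31, 28), (50, 46, 49)]
212 None [(42, 41, 39), (41, 36, 35), (48, 46, 41)]
213 None [(47, 47, 49), (43, 45, 45), (45, 43, 40)]
214 None [(49, 48, 47), (45, 43, 42), (46, 46, 46)]
215 None [(44, 39, 42), (51, 46, 46), (44, 37, 40)]
216 None [(49, 42, 42), (38, 38, 37), (49, 46, 50)]
217 None [(50, 47, 52), (54, 50, 51), (47, 37, 41)]
218 None [(45, 43, 43), (40, 40, 41), (41, 38, 38)]
219 None [(49, 45, 48), (42, 41, 39), (44, 47, 44)]
220 None [(43, 39, 41), (44, 43, 44), (46, 43, 43)]
221 None [(50, 46, 48), (36, 34, 38), (59, 56, 53)]
```

Run:
```python
from h import *
def green(im,box,name):
    x0,x1,y0,y1=box; s=im[y0:y1,x0:x1].astype(int); r,g,b=s[...,0],s[...,1],s[...,2]
    ys,xs=np.where((g>r+18)&(g>b+8)); print(name,'green',[(int(x)+x0,int(y)+y0) for x,y in zip(xs,ys)][:20])
L=lambda f:cv2.imread('pics/'+f)[:,:,::-1]
green(L('w1.png'),(200,310,170,290),'w1'); green(L('m.png'),(150,380,120,330),'m'); green(L('m2.png'),(150,380,120,330),'m2')
green(L('scene0.png'),(195,260,170,245),'scene0'); green(L('top0.png'),(215,260,215,260),'top0')
w=cam('wrist')['img']; green(w,(150,380,120,330),'now'); t=cam('scene')['img']; green(t,(195,260,170,245),'scnow')
def white(im,box,name):
    x0,x1,y0,y1=box; s=im[y0:y1,x0:x1]; m=((s.min(2)>150)&(s.max(2).astype(int)-s.min(2)<30)).astype(np.uint8)
    n,l,st,ce=cv2.connectedComponentsWithStats(m); print(name,[(st[i].tolist()) for i in range(1,n) if st[i][4]>2][:14])
white(L('w1.png'),(225,290,190,250),'w1'); white(w,(180,340,130,260),'now'); white(L('m2.png'),(190,330,150,260),'m2')
```

```text
w1 green []
m green []
m2 green []
scene0 green []
top0 green []
now green []
scnow green []
w1 [[10, 0, 11, 11, 52], [43, 0, 6, 11, 36], [47, 17, 3, 3, 5], [9, 24, 3, 4, 10], [53, 44, 2, 4, 5]]
now [[0, 16, 68, 67, 1403], [98, 31, 53, 64, 971]]
m2 [[37, 0, 49, 37, 719], [75, 0, 12, 4, 23], [114, 14, 24, 11, 129], [54, 31, 9, 5, 29], [13, 61, 16, 33, 284], [45, 64, 18, 13, 53], [48, 72, 13, 10, 53], [47, 82, 13, 12, 77]]
```

```bash
cat > edge.py <<'E'
from h import *
s=ctrl.get_state();w=cam('wrist');w['s']=s
H=np.linalg.inv(np.array(w['hand_eye']))
def rows(im,u0,u1,v0,v1,st):
    h=cv2.cvtColor(im,cv2.COLOR_RGB2HSV); m=cv2.inRange(h,(3,120,40),(18,255,255))
    for v in range(v0,v1,st):
        u=np.flatnonzero(m[v,u0:u1])+u0
        if len(u): print(v,u.min(),u.max(),end=' | ')
    print()
def pred(yaw,P,A,off,H=H,w=w):
    yaw=np.radians(yaw); y=np.array([np.cos(yaw),np.sin(yaw),0]);z=np.array([0,0,-1.]);x=np.cross(y,z);R=np.c_[x,y,z]
    o=[];a=np.radians(A)
    for r,zz in((21,.2),(43,.2),(60,.165),(60,.155)):
        X=np.r_[np.array([.4405,-.1105])+r/1000*np.array([np.cos(a),np.sin(a)])+off/1000*np.array([-np.sin(a),np.cos(a)]),zz]
        q=H@np.r_[R.T@(X-P),1];o.append((int(q[0]/q[2]*w['fx']+w['cx']),int(q[1]/q[2]*w['fy']+w['cy'])))
    return o
print('now');rows(w['img'],290,420,215,330,5)
for A in(-188,-194,-200): print(A,'ccw',pred(-171.85,s['eef_pos'],A,5),'cw',pred(-171.85,s['eef_pos'],A,-5))
z=cv2.imread('pics/z4.png')[:,:390,::-1]; z=cv2.resize(z,(160,160),interpolation=cv2.INTER_AREA); big=np.zeros((384,512,3),np.uint8); big[160:320,176:336]=z
print('z4');rows(big,270,336,195,275,5)
for A in(-148,-154,-160): print(A,'ccw',pred(-148.84,np.array([.4396,-.1111,.1783]),A,5),'cw',pred(-148.84,np.array([.4396,-.1111,.1783]),A,-5))
E
python3 edge.py
```

```text
now
215 295 299 | 220 295 301 | 225 295 304 | 230 294 303 | 235 295 312 | 240 296 323 | 245 305 385 | 250 310 394 | 255 311 385 | 260 312 387 | 265 315 381 | 270 316 374 | 275 322 370 | 280 324 371 | 285 329 373 | 290 377 378 | 295 383 384 | 315 291 291 | 320 292 293 | 
-188 ccw [(300, 266), (339, 276), (349, 249), (345, 241)] cw [(293, 282), (333, 291), (344, 262), (339, 253)]
-194 ccw [(299, 270), (337, 283), (346, 257), (342, 249)] cw [(291, 285), (328, 297), (339, 269), (335, 261)]
-200 ccw [(298, 273), (333, 290), (342, 265), (338, 256)] cw [(288, 287), (323, 303), (333, 276), (330, 267)]
z4
200 291 299 | 205 288 332 | 210 284 335 | 215 284 335 | 220 285 335 | 225 287 333 | 230 289 332 | 235 270 331 | 240 270 330 | 245 270 329 | 250 270 326 | 255 270 308 | 260 275 309 | 265 277 311 | 270 270 327 | 
-148 ccw [(291, 231), (328, 230), (341, 207), (337, 202)] cw [(291, 246), (327, 245), (340, 220), (336, 214)]
-154 ccw [(292, 234), (328, 237), (340, 215), (337, 210)] cw [(290, 249), (326, 252), (338, 228), (334, 222)]
-160 ccw [(292, 237), (328, 244), (339, 223), (335, 217)] cw [(288, 252), (323, 258), (335, 235), (332, 229)]
```

The blade now measures −199 ± 2°. The closed stop should be at about −199.5°, and the blade held there against a rising torque. The red ring is fully visible and sits on the clamp face, and the grip is firm, so I'll hand in.

```bash
python3 -c "
from plant import ctrl
print(ctrl.sign_off())"
```

```text
the job is handed in; nothing more can be done
None
```

I handed the job in with the gripper holding the column about 22 mm up, the red ring's lower edge level with the clamp ring to about 1 mm, and the orange lever measured at its closed stop to within about 2°. My first grip was too high and swept over the lever without moving it, so I set the column down, let go, and gripped lower. In the final push the gripper turned about 10° past the stopped lever, and the hand-in gave no verdict.

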